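Wedge the perch carriage into the bench stand

TASK

Get the bench stand ready for the next bird: pick up the wooden perch carriage, set its dovetail foot narrow end first into the open mouth of the stand's dovetail way, bring its straight side up against the straight fixed rail, and slide it along that rail until it wedges tight against the tapered gib: push until it resists with about 15 newtons, wherever along the way that happens, and never push or lever it much harder. Keep it upright throughout, let go and leave it sitting flat and wedged, and leave everything else on the bench where it is.

Things in the scene. Friction and masses are not known exactly. Their poses are not given: they have to be found in the camera images.
- carriage: Loose wooden perch carriage, 80 long, 96 mm high, 0.28 to 0.56 kg, upright on the bench. Origin: centre of its underside; +x the narrow leading end, z up. Dovetail foot 18 mm high, sides undercut 15 degrees; at the underside the straight side is at y = +25 mm, the other at y = -25 mm at mid length, tapering 10 degrees (foot 43 mm wide at the leading end, 57 behind).
- carriage_post (a point): Point on the carriage's upright post, at x = y = 0 and z = 76 mm of the carriage, axes as the carriage: the place to grip. The post is 40 mm along x, 24 mm along y, from z = 42 to 96 mm of the carriage.
- carriage_rear (a point): Middle of the flat upright rear face of the carriage's deck, at x = -40, y = 0, z = 32 mm of the carriage: a place to push along +x. The deck is 80 x 44 mm, z = 22 to 42 mm, above the rails; a neck 22 mm wide joins it to the foot.
- stand: Fixed bench stand: base 20 mm high, from x = -175 to +90, y = -75 to +65 mm. Origin on the bench under the way; +x: the way the carriage slides. Its top (z = 20) is the way's floor. The fixed undercut rail, on the +y side, is parallel to x, its face at y = +25 mm at the floor: a carriage against it has y = 0 here. The sprung gib is on the -y side.
- stand_mouth (a point): Middle of the wide open mouth of the way, on its floor, at x = -75, y = 0, z = 20 mm of the stand; axes as the stand. Rails run from here to x = +85, about 21 mm high. Before it, x = -175 to -75, is a bare apron to set the carriage down on. A carriage enters freely at y = 0 to -10 mm. Off the fixed rail it can stick falsely on the gib alone.
- gib (a joint): Sprung gib, tapering 10 degrees: m it is pressed outwards, 0 at rest, 9 N per mm. Its setting differs each time by 4.5 mm either way, so the carriage's origin is anywhere from x = -25 to +25 mm of the stand when it first touches both sides. Then 10 mm of sliding presses it 1.8 mm; friction holds. 15 N of push gives about 0.7 to 1.3 mm; over 2.1 mm strains it.
- bottle_a: small white plastic bottle, 36 mm across, 65 mm high, a bystander; origin at its underside
- bottle_b: the like of bottle_a, a bystander
- driver: screwdriver lying on the bench, a bystander
- brush: brush lying on the bench, a bystander
- swab_cup: glass cup with cotton swabs, 48 mm across, 78 mm high, a bystander; origin at its underside
- log_slice: slice of a log, 114 mm across, 25 mm high, a bystander; origin at its underside
- thread_cone: cone of thread, 80 mm across, 140 mm high, a bystander; origin at its underside

How it is judged:
By the outcome, as a careful person would: the job done as asked, in the order asked, and still so for the second after the job is handed in, with the robot touching nothing.
It also fails if it takes over 72 s, if anything falls off the work surface, if the arm or the gripper's body presses on something with over 40 N, if the wrist force passes 120 N, or if a joint passes its speed limit or range.

ROBOT

A 7-joint arm with a two-finger parallel gripper is mounted at the origin on the work surface. World frame = base frame: x ahead of the robot, y to its left, z up, the work surface at z = 0. Lengths are in m, angles in rad, forces in N, time in s.
With the tool pointing down it reaches from about 0.4 to 0.85 m from the base axis. Payload 4.5 kg.
Tool frame: the origin (TCP) lies at the very end of the fingers, on their centre line; the grasp point (between the pads) lies 19 mm behind it (r.pinch_z is the distance from the TCP to the grasp point, in m); z points along the fingers, y is the line along which they close (so a half turn about z gives the same grasp; the last joint's range is limited). The gripper opens to 88 mm and grips with 3 to 60 N. Pads are 18 mm wide; open, the fingers measure 123 mm over their backs; the gripper's body (75 mm by 187 mm) begins 45 mm behind the grasp point.
Start: joints at [1.295, 0.689, -0.195, 1.565, 0.157, 0.902, -0.215], TCP at [0.191, -0.595, 0.239] pointing down, gripper open.
Joint ranges: [-3.01, 3.01], [-0.46, 2.08], [-1.47, 1.51], [0.13, 2.56], [-1, 4.14], [0.04, 2.09], [-2.66, 2.66]. Speed limits (rad/s): [2.57, 2.57, 3.14, 3.14, 3.14, 3.14, 3.14].

INTERFACE

Orientations are given as a unit quaternion [x, y, z, w].
In Python, from plant import r, cams gives the robot as it stands.
- The arm moves only by the shell command python3 -m pendant 'ROWS' [FORCE]. ROWS is JSON, a list of rows, each a list of 3 entries, a list of its own where there are three numbers: the closure, from -1 (fully open) to 1 (shut), then the shift along the tool's x, y, z in mm, then the turn, a rotation vector about the tool's x, y, z in degrees. A call has 1 to 8 rows; each row shifts and turns the commanded pose from where the row before left it, along the tool's axes as they then stand; what a row does not reach is not made up. A row lasts 1/8 s, in which the tool goes at most 62.5 mm and 10.7 degrees, less where a joint would pass 70% of its speed; a pose out of reach is approached as far as the arm can. A call with a gripper value outside its range is refused whole. The fingers move at their own pace and stop on an object; FORCE is the grip in N (left out, the last holds). Time passes only in rows, so rows that do not move let the fingers close. It gives the time, the measured TCP pose, the force, the opening and the grip force at its end, in the units of the state.
- r.get_state(): the state, without advancing time (a new reading comes with each control period).
- cams.snapshot(name): name is "scene" or "top" or "wrist"; returns a dict with "img" (384x512x3 uint8, red, green, blue), "camera_matrix" (3x3 intrinsics, pixels), "camera_from_world" (4x4, takes a point from world to camera coordinates); the wrist camera has in their place "tool_from_camera" (4x4, takes a point from camera to tool coordinates, whose origin is the TCP and whose axes are the flange's). Camera axes: x right, y up, looking along -z (the intrinsics and any distortion apply to the point x, -y, -z); pixel columns grow to the right and rows downward; lengths in m; the calibration is good to about 2 mm. A picture is of the moment at which its call begins: read the wrist's pose just before it. There is no depth.
- r.finish_job(): hands the job in; it is judged then, once.
The state is a dict: "clock": time; "q": joint angles; "qd": joint speeds; "joint_torque": joint torques, N m; "tool_pos": TCP position; "eef_rot": TCP orientation; "contact_force": force on the tool from outside, world axes, zero at the start; "moment": the same for the moment, N m; "opening": opening from 0.0 (shut) to 1.0 (fully open); "finger_force": force on a finger pad.
Only numpy, scipy, OpenCV 4.12 (cv2) and the standard library are available. Lean on these libraries where they do the work, as an engineer would, in place of code of your own. Each camera call takes 0.05 s, during which the arm holds its last target. There are 200 camera calls.

## Working session

There is one attempt and no reset: what is moved stays moved. The work goes in short steps, Python scripts to look and compute and a shell command to move; the robot and the scene stay as the last step left them, time stands still between calls to the robot, and variables do not carry over. Pictures are saved under pics/ and viewed, at most 10 in all, crops included, and the job is handed in when it is done.

```bash
ls; mkdir -p pics
python3 - <<'E'
from plant import r,cams
import cv2,numpy as np
for n in("scene","top"):
    s=cams.snapshot(n);np.savez(f"{n}.npz",**{k:v for k,v in s.items() if not isinstance(v,str)})
    cv2.imwrite(f"pics/{n}0.png",cv2.resize(s["img"][:,:,::-1],(800,600)));print(s.keys(),s["camera_from_world"].round(3).tolist(),s["camera_matrix"].tolist())
st=r.get_state();print(st)
E
```

```text
pics
dict_keys(['img', 'camera_matrix', 'camera_from_world']) [[-0.694, 0.72, 0.016, 0.441], [-0.606, -0.596, 0.527, 0.245], [0.389, 0.356, 0.85, -1.358], [0.0, 0.0, 0.0, 1.0]] [[475.2292179027036, 0.0, 257.11015411899615], [0.0, 475.2292179027036, 182.83658913744955], [0.0, 0.0, 1.0]]
dict_keys(['img', 'camera_matrix', 'camera_from_world']) [[0.189, -0.982, 0.001, -0.172], [0.962, 0.185, 0.203, -0.513], [-0.199, -0.038, 0.979, -0.926], [0.0, 0.0, 0.0, 1.0]] [[351.5080243766044, 0.0, 259.36080041768605], [0.0, 351.5080243766044, 189.23507498816213], [0.0, 0.0, 1.0]]
{'clock': 0.1, 'q': array([ 1.29482594,  0.68990796, -0.19453283,  1.56621438,  0.15727742,
        0.90250414, -0.21507987]), 'qd': array([ 0.00085183, -0.00057263,  0.00022628, -0.00137597,  0.00021033,
        0.000326  ,  0.00010712]), 'joint_torque': array([-2.30061523e-03, -5.28500819e+01, -1.27137959e+00, -1.53837991e+01,
       -5.25563385e-02,  1.95022920e-03,  3.75284401e-05]), 'tool_pos': array([ 0.19032511, -0.5947286 ,  0.23799249]), 'eef_rot': array([ 9.88022038e-01,  1.54310645e-01, -1.72800588e-04, -8.04148211e-04]), 'contact_force': array([-0.3015881 , -0.05636067,  0.01499107]), 'moment': array([ 0.01977327, -0.03111647,  0.01097647]), 'finger_force': 0.0, 'opening': 0.9961226358693296}
```

View pics/top0.png

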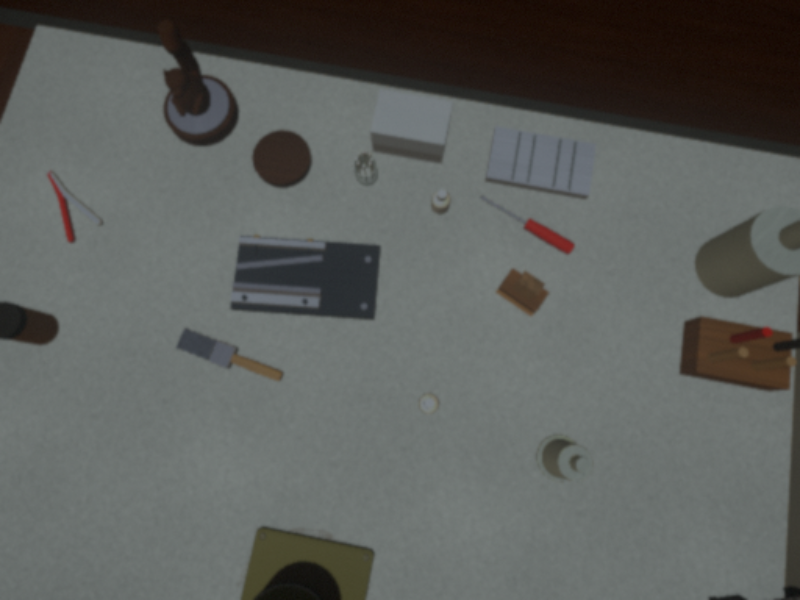

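View pics/scene0.png

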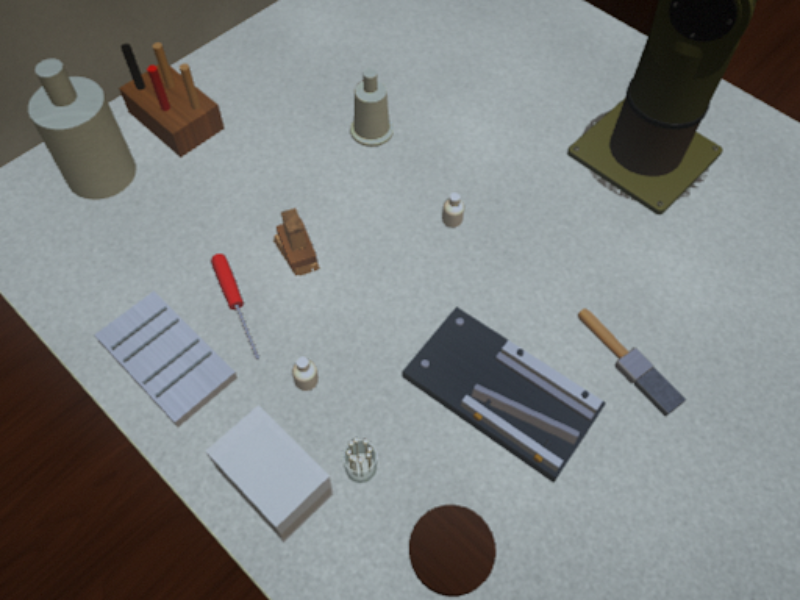

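Run:
```python
import cv2,numpy as np
t=np.load("top.npz")["img"][:,:,::-1];s=np.load("scene.npz")["img"][:,:,::-1]
R=lambda a,w,h:cv2.resize(a,(w,h),interpolation=cv2.INTER_CUBIC)
m=np.zeros((590,800,3),np.uint8)
m[:280]=R(t[140:210,160-20:340],800,280)   # 4x, origin 140,140
m[290:590,:300]=R(t[160:210,310:360],300,300) # 6x origin 310,160
m[290:590,310:610]=R(s[128:178,165:215],300,300) # 6x origin 165,128
cv2.imwrite("pics/m.png",cv2.convertScaleAbs(m,alpha=1.8))
```

```text
(no output)
```

View pics/m.png

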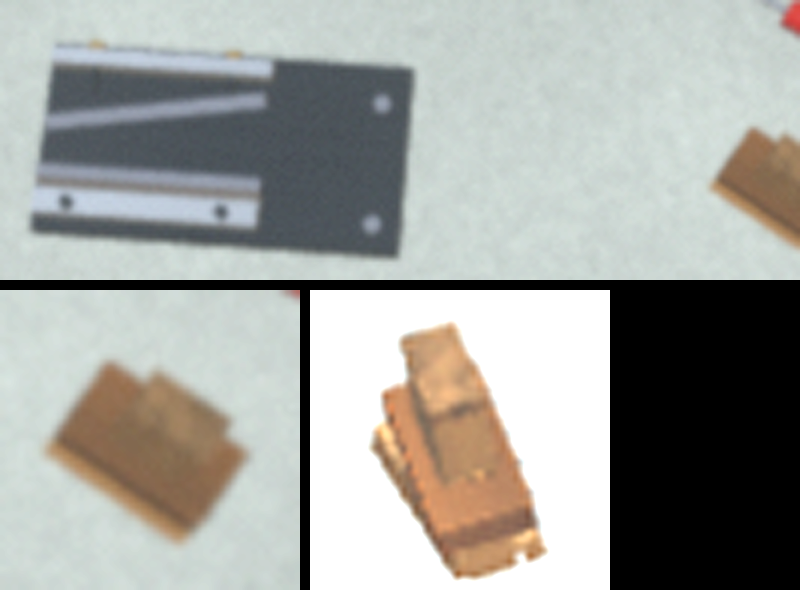

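```bash
cat > h.py <<'E'
import numpy as np,cv2
from scipy.optimize import minimize,least_squares
from scipy.spatial.transform import Rotation as Ro
V={n:dict(np.load(n+".npz")) for n in("top","scene")}
def proj(v,P):
    c=np.c_[P,np.ones(len(P))]@v["camera_from_world"].T[:,:3]
    p=np.c_[c[:,0],-c[:,1],-c[:,2]]@v["camera_matrix"].T
    return p[:,:2]/p[:,2:]
def place(p,L):
    c,s=np.cos(p[2]),np.sin(p[2]);L=np.asarray(L,float)/1000
    return np.c_[p[0]+c*L[:,0]-s*L[:,1],p[1]+s*L[:,0]+c*L[:,1],L[:,2]]
def box(x0,x1,y0,y1,z0,z1):return [[x,y,z] for x in(x0,x1) for y in(y0,y1) for z in(z0,z1)]
u=18*np.tan(np.radians(15))
foot=[[x,y,z] for x,w in((40,-18),(-40,-32)) for y,z in((25,0),(25-u,18),(w,0),(w+u,18))]
CAR=[foot,box(-40,40,-11,11,18,22),box(-40,40,-22,22,22,42),box(-20,20,-12,12,42,96)]
E
python3 - <<'E'
from h import *
K={"top":[((413,68),(-175,-75)),((398,257),(-175,65)),((31,231),(90,65))],
"scene":[((457,308),(-175,65)),((403,374),(-175,-75)),((605,402),(90,65)),((555,478),(90,-75))]}
def res(p):
    o=[]
    for n,l in K.items():
        uv=np.array([a for a,b in l],float); uv=uv/4+140 if n=="top" else uv*.64
        o.append(proj(V[n],place(p,[(*b,20) for a,b in l]))-uv)
    return np.concatenate(o).ravel()
f=least_squares(res,[.5,.1,1.5]);print("stand",f.x,np.degrees(f.x[2]),f.fun.round(1))
# carriage silhouettes
M={}
for n,v in V.items():
    hsv=cv2.cvtColor(v["img"],cv2.COLOR_RGB2HSV);m=((hsv[...,1]>70)&(hsv[...,0]<25)).astype(np.uint8)
    w=np.zeros_like(m)
    if n=="top":w[160:210,310:360]=1
    else:w[128:178,165:215]=1
    M[n]=cv2.resize(m*w,None,fx=4,fy=4,interpolation=cv2.INTER_NEAREST);print(n,(m*w).sum())
def iou(p):
    t=0
    for n,v in V.items():
        k=np.zeros_like(M[n])
        for h in CAR:
            q=(proj(v,place(p,h))+.5)*4
            cv2.fillConvexPoly(k,cv2.convexHull(np.round(q).astype(np.int32)),1)
        t+=(k&M[n]).sum()/(k|M[n]).sum()
    return -t/2
for y0 in np.radians([-120,-90,-60,-30,0,30,60,90,120,150,180,210]):
    best=min((minimize(iou,[a,b,y0],method="Nelder-Mead",options=dict(initial_simplex=[[a,b,y0],[a+.02,b,y0],[a,b+.02,y0],[a,b,y0+.4]],xatol=1e-4,maxiter=150)) for a,b in [(.5,-.2),(.52,-.24)]),key=lambda s:s.fun)
    print(best.x.round(4),np.degrees(best.x[2]).round(1),round(best.fun,3))
E
```

```text
stand [0.53653531 0.16055835 1.69272781] 96.98615919369632 [-0.5 -1.1 -0.6 -1.5 -1.  -1.2 -0.8 -1.5 -0.8 -2.2  0.6 -0.1  1.  -0.2]
top 530
scene 688
[ 0.5    -0.2    -2.0944] -120.0 -0.0
[ 0.5929 -0.2824 -2.0202] -115.7 -0.836
[ 0.5924 -0.2813 -1.9755] -113.2 -0.833
[ 0.5926 -0.2814 -2.0153] -115.5 -0.836
[ 0.5936 -0.2809 -2.0251] -116.0 -0.835
[ 0.5932 -0.2803  1.0849] 62.2 -0.864
[ 0.5    -0.2     1.0472] 60.0 -0.0
[ 0.5924 -0.2806  1.0971] 62.9 -0.864
[ 0.5932 -0.2804  1.1008] 63.1 -0.867
[ 0.5925 -0.2806  1.0943] 62.7 -0.865
[ 0.593  -0.2804  1.0982] 62.9 -0.866
[ 0.593  -0.2815  4.2567] 243.9 -0.836
```

```bash
python3 -m pendant '[[-1,[24,-9,-20],[0,0,0]],[-1,[48,-18,-10],[0,0,0]],[-1,[48,-18,0],[0,0,0]],[-1,[48,-18,0],[0,0,0]],[-1,[48,-18,0],[0,0,0]],[-1,[48,-18,0],[0,0,0]],[-1,[48,-18,0],[0,0,0]],[-1,[48,-18,0],[0,0,0]]]'
python3 -m pendant '[[-1,[48,-18,0],[0,0,0]],[-1,[48,-18,0],[0,0,0]],[-1,[24,-9,0],[0,0,0]],[-1,[0,0,0],[0,0,-9]],[-1,[0,0,0],[0,0,-9]],[-1,[0,0,0],[0,0,-9]],[-1,[0,0,0],[0,0,-9]],[-1,[0,0,0],[0,0,-9]]]'
python3 -m pendant '[[-1,[0,0,0],[0,0,0]],[-1,[0,0,0],[0,0,0]]]'
cat > w.py <<'E'
import sys,cv2,numpy as np
from plant import r,cams
s=r.get_state();v=cams.snapshot("wrist");n=sys.argv[1]
np.savez(n+".npz",p=s["tool_pos"],q=s["eef_rot"],img=v["img"],camera_matrix=v["camera_matrix"],tfc=v["tool_from_camera"])
cv2.imwrite(f"pics/{n}.png",cv2.convertScaleAbs(cv2.resize(v["img"][:,:,::-1],(800,600)),alpha=1.4))
print(s["tool_pos"],s["eef_rot"],v["tool_from_camera"].round(3).tolist())
E
python3 w.py w1
```

```text
clock: 1.1
tool_pos: [0.4932, -0.3557, 0.2684]
eef_rot: [0.988, 0.154, -0.0, -0.0]
contact_force: [0.3, -1.2, 0.0]
opening: 0.998
finger_force: 0.0
clock: 2.1
tool_pos: [0.5925, -0.2774, 0.2682]
eef_rot: [0.852, 0.523, -0.0, -0.0]
contact_force: [-0.1, 0.1, 0.5]
opening: 1.003
finger_force: 0.0
clock: 2.35
tool_pos: [0.5927, -0.2775, 0.2685]
eef_rot: [0.854, 0.519, -0.0, -0.0]
contact_force: [-0.1, -1.2, 0.4]
opening: 1.001
finger_force: 0.0
[ 0.59266285 -0.27752829  0.26847674] [ 8.54471924e-01  5.19497525e-01 -1.76740041e-04 -1.47644798e-04] [[0.0, 0.965, 0.264, 0.066], [1.0, -0.0, -0.0, -0.0], [-0.0, 0.264, -0.965, -0.147], [0.0, 0.0, 0.0, 1.0]]
```

View pics/w1.png

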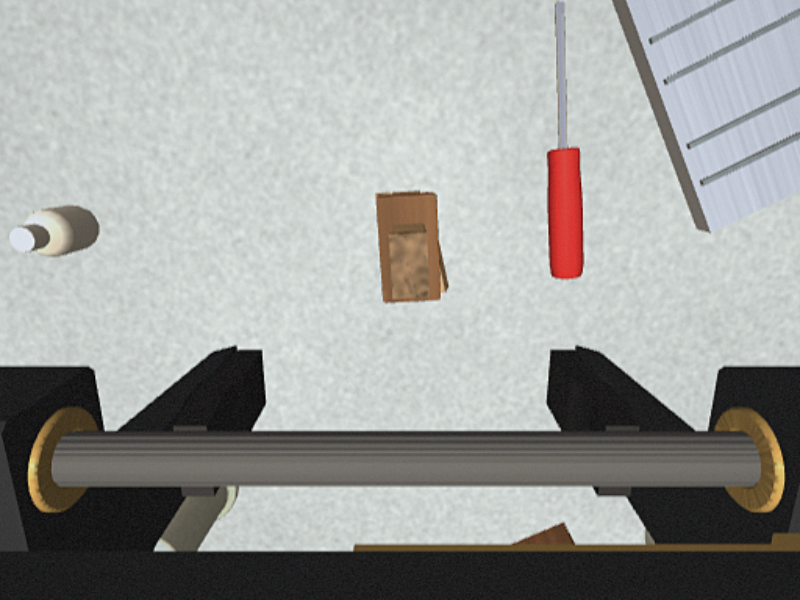

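```bash
cat >> h.py <<'E'
def wview(n):
    d=dict(np.load(n+".npz"));T=np.eye(4);T[:3,:3]=Ro.from_quat(d["q"]).as_matrix();T[:3,3]=d["p"]
    d["camera_from_world"]=np.linalg.inv(T@d["tfc"]);return d
E
python3 - <<'E'
from h import *
v=wview("w1");hsv=cv2.cvtColor(v["img"],cv2.COLOR_RGB2HSV);m=((hsv[...,1]>70)&(hsv[...,0]<25)).astype(np.uint8)
w=np.zeros_like(m);w[110:205,220:300]=1;m=cv2.resize(m*w,None,fx=4,fy=4,interpolation=cv2.INTER_NEAREST)
def iou(p):
    k=np.zeros_like(m)
    for h in CAR:
        cv2.fillConvexPoly(k,cv2.convexHull(np.round((proj(v,place(p,h))+.5)*4).astype(np.int32)),1)
    return -(k&m).sum()/(k|m).sum()
for y0 in(1.1,-2.04):
    a,b=.593,-.2805
    f=minimize(iou,[a,b,y0],method="Nelder-Mead",options=dict(initial_simplex=[[a,b,y0],[a+.02,b,y0],[a,b+.02,y0],[a,b,y0+.2]],xatol=1e-4));print(f.x,np.degrees(f.x[2]),f.fun)
    if y0>0:
        T=Ro.from_quat(v["q"]).as_matrix();print("tool shift mm",T.T@(np.r_[f.x[:2],.057]-v["p"])*1000, "toolx yaw",np.degrees(np.arctan2(T[1,0],T[0,0])))
E
```

```text
[ 0.65966667 -0.27383333  0.96666667] 55.38592019597959 0.0
tool shift mm [ 34.14993127  57.87706334 211.44645381] toolx yaw 62.597108712398644
[ 0.68830864 -0.23852469 -2.8054321 ] -160.73941896978795 0.0<stdin>:8: RuntimeWarning: overflow encountered in scalar negative
```

```bash
cat > fit.py <<'E'
from h import *
v=wview("w1");hsv=cv2.cvtColor(v["img"],cv2.COLOR_RGB2HSV);m=((hsv[...,1]>70)&(hsv[...,0]<25)).astype(np.uint8)
w=np.zeros_like(m);w[110:205,220:300]=1;m=cv2.resize(m*w,None,fx=4,fy=4,interpolation=cv2.INTER_NEAREST)
def iou(p):
    k=np.zeros_like(m)
    for h in CAR:
        cv2.fillConvexPoly(k,cv2.convexHull(np.round((proj(v,place(p,h))+.5)*4).astype(np.int32)),1)
    return -float((k&m).sum())/(k|m).sum()
for y0 in(1.1,-2.04):
    a,b=.593,-.2805
    f=minimize(iou,[a,b,y0],method="Nelder-Mead",options=dict(initial_simplex=[[a,b,y0],[a+.02,b,y0],[a,b+.02,y0],[a,b,y0+.2]],xatol=1e-4));print(f.x,np.degrees(f.x[2]),f.fun)
    if y0>0:
        T=Ro.from_quat(v["q"]).as_matrix();print("tool shift mm",T.T@(np.r_[f.x[:2],.057]-v["p"])*1000, "toolx yaw",np.degrees(np.arctan2(T[1,0],T[0,0])))
E
python3 fit.py
```

```text
[ 0.59216187 -0.28296869  1.14679588] 65.70656381690254 -0.9454147994316319
tool shift mm [ -5.02908099   2.15133441 211.47657081] toolx yaw 62.597108712398644
[ 0.59243293 -0.28256638 -1.9597518 ] -112.28550720210423 -0.900994315157451
```

```bash
python3 -m pendant '[[-1,[-5,2,20],[0,0,0]],[-1,[0,0,50],[0,0,-3]],[-1,[0,0,50],[0,0,0]],[-1,[0,0,45],[0,0,0]],[-1,[0,0,30],[0,0,0]],[-1,[0,0,16],[0,0,0]],[-1,[0,0,0],[0,0,0]],[-1,[0,0,0],[0,0,0]]]' 20
python3 -m pendant '[[0.3,[0,0,0],[0,0,0]],[0.6,[0,0,0],[0,0,0]],[1,[0,0,0],[0,0,0]],[1,[0,0,0],[0,0,0]],[1,[0,0,0],[0,0,0]],[1,[0,0,0],[0,0,0]],[1,[0,0,0],[0,0,0]],[1,[0,0,0],[0,0,0]]]' 20
```

```text
clock: 3.4
tool_pos: [0.5934, -0.2832, 0.0592]
eef_rot: [0.84, 0.543, 0.001, 0.001]
contact_force: [-0.1, 0.6, 0.6]
opening: 0.999
finger_force: 0.0
clock: 4.4
tool_pos: [0.5924, -0.2828, 0.0577]
eef_rot: [0.84, 0.543, 0.0, 0.0]
contact_force: [-0.4, -0.6, -0.1]
opening: 0.275
finger_force: 20.0
```

```bash
python3 -m pendant '[[1,[0,0,-4],[0,0,0]],[1,[0,0,-16],[0,0,0]],[1,[0,0,-30],[0,0,0]],[1,[0,0,-30],[0,0,0]],[1,[0,0,-20],[0,0,0]],[1,[0,0,0],[0,0,0]],[1,[0,0,0],[0,0,0]]]' 40
python3 -m pendant '[[1,[20,-12,0],[0,0,0]],[1,[40,-24,0],[0,0,0]],[1,[50,-30,0],[0,0,0]],[1,[50,-30,0],[0,0,0]],[1,[50,-30,0],[0,0,0]],[1,[40,-23,0],[0,0,0]],[1,[20,-11,0],[0,0,0]],[1,[10,-5,0],[0,0,0]]]'
python3 -m pendant '[[1,[0,0,0],[0,0,-6]],[1,[0,0,0],[0,0,-10]],[1,[0,0,0],[0,0,-10]],[1,[0,0,0],[0,0,-5]],[1,[0,0,0],[0,0,0]],[1,[0,0,0],[0,0,0]],[1,[0,0,0],[0,0,0]]]'
python3 w.py w2
```

```text
clock: 5.28
tool_pos: [0.5915, -0.2827, 0.1571]
eef_rot: [0.84, 0.543, -0.001, -0.001]
contact_force: [-1.5, -0.4, -5.4]
opening: 0.268
finger_force: 40.0
clock: 6.28
tool_pos: [0.5561, 0.042, 0.157]
eef_rot: [0.839, 0.544, -0.001, -0.001]
contact_force: [0.2, 0.2, -5.0]
opening: 0.271
finger_force: 40.0
clock: 7.15
tool_pos: [0.5569, 0.0399, 0.1576]
eef_rot: [0.665, 0.747, -0.0, 0.0]
contact_force: [0.2, -0.3, -3.6]
opening: 0.269
finger_force: 40.0
[0.55685964 0.0398941  0.1576061 ] [ 6.64692317e-01  7.47117170e-01 -2.16936391e-04  1.06665129e-04] [[0.0, 0.965, 0.264, 0.066], [1.0, -0.0, 0.0, -0.001], [0.0, 0.264, -0.965, -0.147], [0.0, 0.0, 0.0, 1.0]]
```

View pics/w2.png

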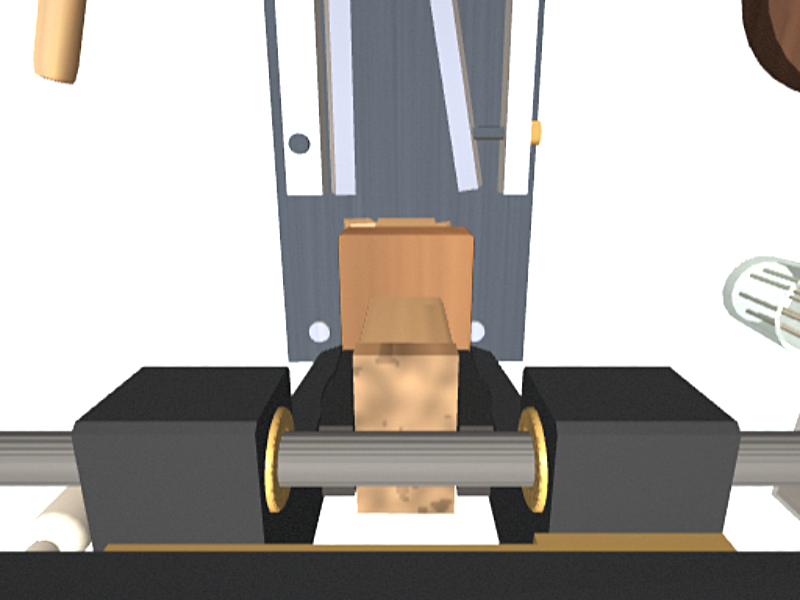

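```bash
cat > st.py <<'E'
from h import *
v=wview("w2");k=.64
def res(p):
    q=proj(v,place(p,[(-175,65,20),(-175,-75,20)]))-np.array([[289,361],[523,361]])*k
    o=list(q.ravel())
    for y,px in((65,(265,0)),(-75,(545,0))):
        a,b=proj(v,place(p,[(-175,y,20),(0,y,20)]));d=(b-a)/np.linalg.norm(b-a);e=np.array(px)*k-a;o.append(d[0]*e[1]-d[1]*e[0])
    return np.array(o)
f=least_squares(res,[.5365,.1606,1.693]);p=f.x;print(p,np.degrees(p[2]),f.fun.round(2))
print("lip pred",proj(v,place(p,[(-75,19.4,41),(-75,25,20),(0,19.4,41)]))/k)
T=Ro.from_quat(v["q"]).as_matrix();ty=np.arctan2(T[1,0],T[0,0]);print("toolyaw",np.degrees(ty))
c=np.r_[v["p"][:2],ty]
L=np.array(box(-40,40,-22,22,22,42),float)[[5,7,4,6]];L[:,2]+=(v["p"][2]-.0577)*1000
print("deck lead pred (obs 472,236 / 340,236)",proj(v,place(c,L))/k)
R=np.array([[np.cos(p[2]),np.sin(p[2])],[-np.sin(p[2]),np.cos(p[2])]]);print("tool in stand",R@(v["p"][:2]-p[:2])*1000)
E
python3 st.py
```

```text
[0.5366769  0.15846966 1.69000649] 96.83023920738536 [-0.11  0.15  0.01 -0.15  0.33 -0.41]
lip pred [[357.31717126 194.33807882]
 [350.57691987 191.19242189]
 [352.95490714  31.81687605]]
toolyaw 96.68254909525143
deck lead pred (obs 472,236 / 340,236) [[477.51597529 236.55147414]
 [339.66704027 236.51274308]
 [469.94118385 227.47250984]
 [346.64688914 227.43890264]]
tool in stand [-120.13430462   -5.937545  ]
```

```bash
python3 -m pendant '[[1,[0,0,15],[0,0,0]],[1,[0,0,25],[0,0,0]],[1,[0,0,22],[0,0,0]],[1,[0,0,10],[0,0,0]],[1,[0,0,4],[0,0,0]],[1,[0,0,0],[0,0,0]],[1,[0,0,0],[0,0,0]],[1,[0,0,0],[0,0,0]]]'
python3 -m pendant '[[1,[0,0,1],[0,0,0]],[1,[0,0,1],[0,0,0]],[1,[0,0,0],[0,0,0]],[1,[0,0,0],[0,0,0]]]'
```

```text
clock: 8.2
tool_pos: [0.5573, 0.0402, 0.0823]
eef_rot: [0.664, 0.747, 0.0, 0.0]
contact_force: [0.1, 0.7, -4.1]
opening: 0.271
finger_force: 40.0
clock: 8.7
tool_pos: [0.5569, 0.0402, 0.0797]
eef_rot: [0.664, 0.748, -0.0, 0.0]
contact_force: [-0.3, -0.5, -4.7]
opening: 0.269
finger_force: 40.0
```

```bash
python3 -m pendant '[[1,[0,0,1],[0,0,0]],[1,[0,0,0],[0,0,0]],[1,[0,0,0],[0,0,0]]]'
python3 -m pendant '[[1,[0,0,1],[0,0,0]],[1,[0,0,0],[0,0,0]],[1,[0,0,0],[0,0,0]]]'
```

```text
clock: 9.07
tool_pos: [0.5569, 0.0403, 0.0787]
eef_rot: [0.664, 0.748, -0.0, 0.0]
contact_force: [0.6, 0.1, -4.2]
opening: 0.272
finger_force: 40.0
clock: 9.45
tool_pos: [0.5568, 0.0402, 0.0777]
eef_rot: [0.664, 0.748, -0.0, 0.0]
contact_force: [0.4, 0.1, -4.7]
opening: 0.268
finger_force: 40.0
```

```bash
python3 -m pendant '[[1,[0,0,0.5],[0,0,0]],[1,[0,0,0],[0,0,0]],[1,[0,0,0],[0,0,0]]]'
python3 -m pendant '[[1,[0,0,0.5],[0,0,0]],[1,[0,0,0],[0,0,0]],[1,[0,0,0],[0,0,0]]]'
```

```text
clock: 9.82
tool_pos: [0.5569, 0.0402, 0.0776]
eef_rot: [0.664, 0.748, 0.0, 0.0]
contact_force: [-1.9, -0.1, 3.8]
opening: 0.27
finger_force: 40.0
clock: 10.2
tool_pos: [0.5569, 0.0402, 0.0776]
eef_rot: [0.664, 0.748, 0.0, 0.0]
contact_force: [-3.9, -1.2, 8.4]
opening: 0.266
finger_force: 40.0
```

```bash
cat > f.py <<'E'
from plant import r;import numpy as np
s=r.get_state();p=np.array([.53668,.15847]);a=1.6900;R=np.array([[np.cos(a),np.sin(a)],[-np.sin(a),np.cos(a)]])
print("stand xy",R@(s["tool_pos"][:2]-p)*1000,"z",s["tool_pos"][2]*1000,"F",R@s["contact_force"][:2],s["contact_force"][2],"M",R@s["moment"][:2],s["moment"][2])
E
python3 -m pendant '[[1,[0,0,-0.8],[0,0,0]],[1,[5,0,0],[0,0,0]],[1,[10,0,0],[0,0,0]],[1,[10,0,0],[0,0,0]],[1,[5,0,0],[0,0,0]],[1,[0,0,0],[0,0,0]],[1,[0,0,0],[0,0,0]]]';python3 f.py
python3 -m pendant '[[1,[0,-1.5,0],[0,0,0]],[1,[0,-1.5,0],[0,0,0]],[1,[0,-1,0],[0,0,0]],[1,[0,0,0],[0,0,0]],[1,[0,0,0],[0,0,0]]]';python3 f.py
```

```text
clock: 11.08
tool_pos: [0.5539, 0.0704, 0.0776]
eef_rot: [0.664, 0.748, 0.001, 0.0]
contact_force: [0.8, -1.6, 3.5]
opening: 0.268
finger_force: 40.0
stand xy [-89.47666692  -6.61760547] z 77.64980208554178 F [-1.66421049 -0.58616797] 3.5333100972940077 M [-0.25692677  0.46954506] 0.014540301630272992
clock: 11.7
tool_pos: [0.5496, 0.0706, 0.0777]
eef_rot: [0.664, 0.748, 0.001, -0.0]
contact_force: [2.9, 2.8, 1.4]
opening: 0.27
finger_force: 40.0
stand xy [-88.7504616  -2.3689385] z 77.65602198085483 F [ 2.47035792 -3.18471363] 1.383809360625021 M [-0.68759955 -0.34437098] 0.005389712779544434
```

```bash
python3 -m pendant '[[1,[0,-0.7,-0.3],[0,0,0]],[1,[0,0,0],[0,0,0]],[1,[0,0,0],[0,0,0]]]' >/dev/null;python3 f.py
python3 -m pendant '[[1,[0,-0.7,0],[0,0,0]],[1,[0,0,0],[0,0,0]],[1,[0,0,0],[0,0,0]]]'>/dev/null;python3 f.py
```

```text
stand xy [-89.73232772  -0.61871545] z 77.62727577914909 F [ 2.43917668 -0.75637888] 0.3994212345360332 M [-0.25209427 -0.36046756] -0.0252073606874223
stand xy [-89.8712033   -0.41272845] z 77.6554742923441 F [ 0.58024826 -1.60842074] -1.8799316663352656 M [-0.41613512 -0.35454901] 0.013760668992912707
```

```bash
python3 -m pendant '[[1,[0,-0.6,0],[0,0,0]],[1,[0,0,0],[0,0,0]],[1,[0,0,0],[0,0,0]]]' >/dev/null;python3 f.py
python3 -m pendant '[[1,[0,-0.6,0],[0,0,0]],[1,[0,0,0],[0,0,0]],[1,[0,0,0],[0,0,0]]]'>/dev/null;python3 f.py
```

```text
stand xy [-89.93034459  -0.23195578] z 77.65898559395953 F [ 0.89670973 -1.52955974] -4.774110910923008 M [-0.85225121 -0.27406447] 0.000391546263580643
stand xy [-8.99145316e+01 -5.73325604e-02] z 77.7638288800675 F [ 0.89275428 -4.93958856] -6.599268400657452 M [-1.46666407 -0.17758824] -0.17652760560540276
```

```bash
python3 -m pendant '[[1,[3,0,0],[0,0,0]],[1,[6,0,0],[0,0,0]],[1,[6,0,0],[0,0,0]],[1,[5,0,0],[0,0,0]],[1,[0,0,0],[0,0,0]],[1,[0,0,0],[0,0,0]]]' >/dev/null;python3 f.py
python3 -m pendant '[[1,[3,0,0],[0,0,0]],[1,[6,0,0],[0,0,0]],[1,[6,0,0],[0,0,0]],[1,[5,0,0],[0,0,0]],[1,[0,0,0],[0,0,0]],[1,[0,0,0],[0,0,0]]]'>/dev/null;python3 f.py
```

```text
stand xy [-72.16214257  -0.29377111] z 78.12850310007991 F [-2.42566701 -4.39546644] -4.742713643398125 M [-1.47284024  0.6978783 ] 0.10692721153710548
stand xy [-52.45122257  -0.32489281] z 78.10565437873467 F [-2.38482904 -5.49344453] -4.196506028677813 M [-1.44332119  0.79982627] 0.08498507048155035
```

```bash
python3 -m pendant '[[1,[0,0,0.6],[0,0,0]],[1,[0,0,0],[0,0,0]],[1,[0,0,0],[0,0,0]]]' >/dev/null;python3 f.py
python3 -m pendant '[[1,[3,0,0],[0,0,0]],[1,[6,0,0],[0,0,0]],[1,[6,0,0],[0,0,0]],[1,[3,0,0],[0,0,0]],[1,[0,0,0],[0,0,0]],[1,[0,0,0],[0,0,0]]]'>/dev/null;python3 f.py
```

```text
stand xy [-52.54178247  -0.28884285] z 77.8758836666999 F [-2.8090222  -3.90815059] -0.7401709449568319 M [-1.26923764  0.71695839] 0.08210370428115356
stand xy [-36.90475219  -0.38796865] z 78.13213096981904 F [-7.44619377 -6.04352474] 2.494863412227135 M [-1.2116265   1.60761801] 0.2302555984281735
```

```bash
python3 -m pendant '[[1,[0,0,-0.3],[0,0,0]],[1,[2,0,0],[0,0,0]],[1,[0,0,0],[0,0,0]],[1,[0,0,0],[0,0,0]]]';python3 f.py
python3 -m pendant '[[1,[3,0,0],[0,0,0]],[1,[0,0,0],[0,0,0]],[1,[0,0,0],[0,0,0]]]'>/dev/null;python3 f.py; python3 w.py w3
```

```text
clock: 16.32
tool_pos: [0.5412, 0.1241, 0.0781]
eef_rot: [0.665, 0.747, -0.002, 0.003]
contact_force: [5.2, -5.6, 0.3]
opening: 0.272
finger_force: 40.1
stand xy [-34.7093667   -0.36635845] z 78.10822991126456 F [-6.17715339 -4.52473719] 0.2857131918877575 M [-1.31025038  1.54826403] 0.23790230804075804
stand xy [-31.34391357  -0.37038589] z 78.10669784180067 F [-5.78440659 -5.10302555] 1.2317513105250288 M [-1.35105796  1.38265212] 0.2066003687868658
[0.54077522 0.12739256 0.0781067 ] [ 0.66499922  0.74683681 -0.00182371  0.00273523] [[0.0, 0.965, 0.264, 0.066], [1.0, -0.0, 0.0, -0.001], [0.0, 0.264, -0.965, -0.147], [0.0, 0.0, 0.0, 1.0]]
```

View pics/w3.png

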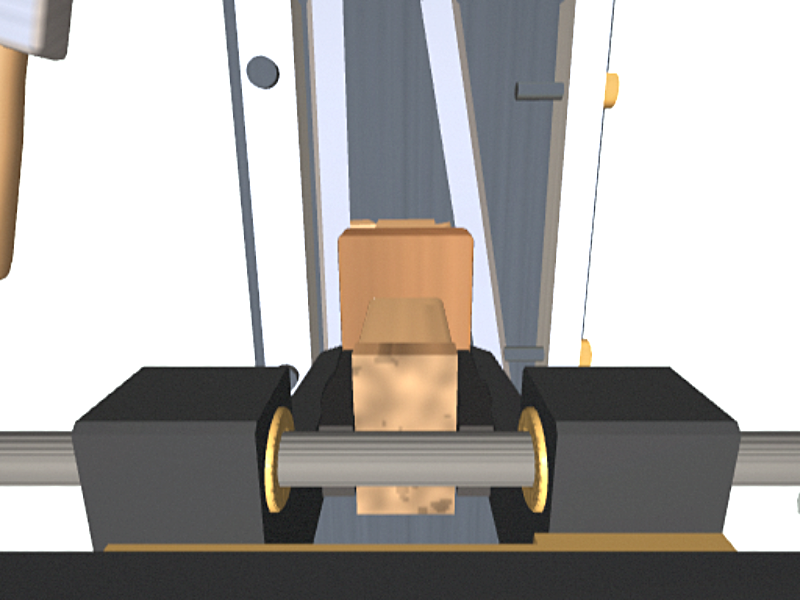

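```bash
for i in 1 ; do python3 -m pendant '[[1,[3,0.3,-0.2],[0,0,0]],[1,[0,0,0],[0,0,0]],[1,[0,0,0],[0,0,0]]]'>/dev/null;python3 f.py; done
python3 -m pendant '[[1,[3,0,0],[0,0,0]],[1,[0,0,0],[0,0,0]],[1,[0,0,0],[0,0,0]]]'>/dev/null;python3 f.py
python3 -m pendant '[[1,[3,0,0],[0,0,0]],[1,[0,0,0],[0,0,0]],[1,[0,0,0],[0,0,0]]]'>/dev/null;python3 f.py
```

```text
stand xy [-27.46293659  -0.40151339] z 78.09292617243274 F [-4.48326583 -5.01568877] -1.4315858055743385 M [-1.32498326  1.01789163] 0.16934024057867506
stand xy [-24.97798095  -0.40145507] z 78.14084630420935 F [-4.70248896 -5.08030713] -2.079894931844649 M [-1.32747254  1.20238247] 0.22114938910755697
stand xy [-21.92224557  -0.40089734] z 78.0997970465474 F [-4.56024979 -4.45447534] -1.8417800761678036 M [-1.31013391  1.18824377] 0.285012693120734
```

```bash
for i in a; do python3 -m pendant '[[1,[4,0,0],[0,0,0]],[1,[0,0,0],[0,0,0]],[1,[0,0,0],[0,0,0]]]'>/dev/null;python3 f.py;done
python3 -m pendant '[[1,[4,0,0],[0,0,0]],[1,[0,0,0],[0,0,0]],[1,[0,0,0],[0,0,0]]]'>/dev/null;python3 f.py
python3 -m pendant '[[1,[4,0,0],[0,0,0]],[1,[0,0,0],[0,0,0]],[1,[0,0,0],[0,0,0]]]'>/dev/null;python3 f.py
```

```text
stand xy [-17.68456436  -0.35898134] z 78.0906099424947 F [-3.63605119 -4.35514926] -1.396976091419998 M [-1.28018591  1.11107083] 0.15105675450703301
stand xy [-13.8166637  -0.3776336] z 78.08087551228144 F [-5.18586574 -4.61470105] -1.7365972646130836 M [-1.22303249  1.12830213] 0.21367747196520612
stand xy [-9.86248908 -0.37802196] z 78.11148878282033 F [-4.78712999 -4.37888877] -1.7398202757359378 M [-1.24415711  1.04860752] 0.17406019353322544
```

```bash
python3 -m pendant '[[1,[4,0,0],[0,0,0]],[1,[0,0,0],[0,0,0]],[1,[0,0,0],[0,0,0]]]'>/dev/null;python3 f.py
python3 -m pendant '[[1,[4,0,0],[0,0,0]],[1,[0,0,0],[0,0,0]],[1,[0,0,0],[0,0,0]]]'>/dev/null;python3 f.py
python3 -m pendant '[[1,[4,0,0],[0,0,0]],[1,[0,0,0],[0,0,0]],[1,[0,0,0],[0,0,0]]]'>/dev/null;python3 f.py
```

```text
stand xy [-6.18625838 -0.41251557] z 78.12333229413309 F [-5.04685634 -4.59702981] -0.9542500745919306 M [-1.28912572  1.22293312] 0.17650065622366562
stand xy [-5.6412805  -0.43829451] z 78.23943943630324 F [-11.12538824  -4.17236526] 1.9167151510004088 M [-1.38004991  2.39994273] 0.30716115609705813
stand xy [-5.29351857 -0.46687031] z 78.31882473282913 F [-15.82887008  -5.16635796] 4.427299161290684 M [-1.45059571  3.46763568] 0.4266686738025693
```

```bash
python3 -m pendant '[[1,[-3,0,0],[0,0,0]],[1,[-3,0,0],[0,0,0]],[1,[0,0,0],[0,0,0]],[1,[0,0,0],[0,0,0]]]';python3 f.py
python3 -m pendant '[[1,[-1,0,0],[0,0,0]],[1,[-1,0,0],[0,0,0]],[1,[0,0,0],[0,0,0]],[1,[0,0,0],[0,0,0]]]'>/dev/null;python3 f.py
```

```text
clock: 20.62
tool_pos: [0.5378, 0.1532, 0.0783]
eef_rot: [0.665, 0.747, -0.003, 0.003]
contact_force: [6.5, -6.2, 1.6]
opening: 0.268
finger_force: 40.0
stand xy [-5.38727646 -0.51417109] z 78.30589210762673 F [-6.94862955 -5.69984261] 1.629715063790075 M [-1.27711279  1.75523432] 0.20194569138794918
stand xy [-5.45354994 -0.40492518] z 78.13479273856967 F [-3.69676949 -3.9516593 ] -1.1919681740656038 M [-1.26078018  1.05972832] 0.15067685437300693
```

```bash
python3 -m pendant '[[0.3,[0,0,0],[0,0,0]],[0,[0,0,0],[0,0,0]],[-0.4,[0,0,0],[0,0,0]],[-1,[0,0,0],[0,0,0]],[-1,[0,0,0],[0,0,0]],[-1,[0,0,0],[0,0,0]],[-1,[0,0,0],[0,0,0]]]';python3 f.py
python3 -m pendant '[[-1,[0,0,-20],[0,0,0]],[-1,[0,0,-40],[0,0,0]],[-1,[0,0,-40],[0,0,0]],[-1,[-20,0,-20],[0,0,0]],[-1,[-40,0,0],[0,0,0]],[-1,[-20,0,0],[0,0,0]],[-1,[0,0,0],[0,0,0]],[-1,[0,0,0],[0,0,0]]]';python3 f.py; python3 w.py w4
```

```text
clock: 22.0
tool_pos: [0.5367, 0.1566, 0.0777]
eef_rot: [0.664, 0.748, -0.0, 0.0]
contact_force: [-0.3, 0.4, 0.0]
opening: 0.993
finger_force: 0.0
stand xy [-1.85338525  0.15780278] z 77.67205154567984 F [0.46838766 0.2589538 ] 0.019178274157642974 M [-0.12839958  0.08997322] -0.003996247390762224
clock: 23.0
tool_pos: [0.546, 0.0787, 0.1978]
eef_rot: [0.664, 0.748, 0.0, -0.0]
contact_force: [0.7, 0.4, 0.5]
opening: 1.0
finger_force: 0.0
stand xy [-80.34342046   0.2463838 ] z 197.78718863480483 F [ 0.33837259 -0.75939032] 0.5206582628936349 M [-0.09662107  0.08382055] -0.049115132020962765
[0.54598993 0.07866742 0.19778719] [ 6.63726572e-01  7.47975070e-01  4.59124352e-04 -3.49515626e-04] [[0.0, 0.965, 0.264, 0.066], [1.0, -0.0, 0.0, -0.001], [0.0, 0.264, -0.965, -0.147], [0.0, 0.0, 0.0, 1.0]]
```

View pics/w4.png

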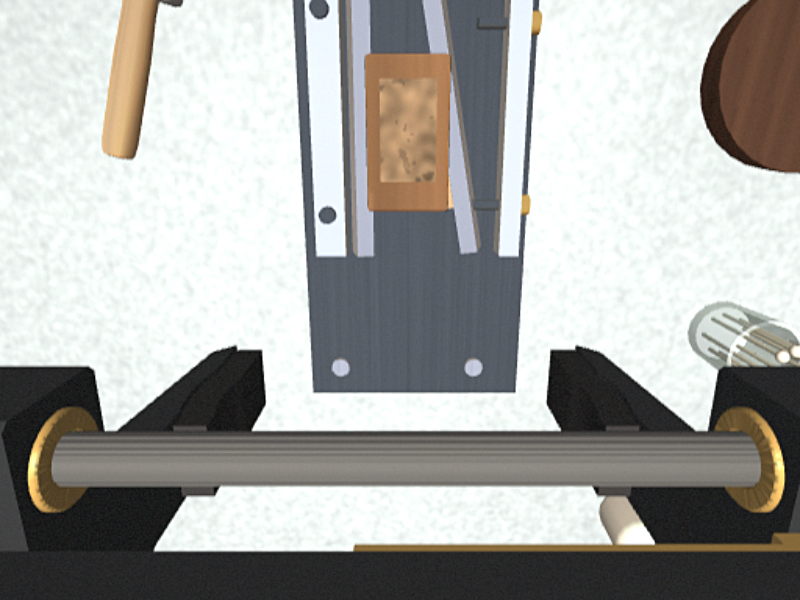

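```bash
python3 -m pendant '[[1,[0,0,0],[0,0,0]],[1,[0,0,0],[0,0,0]],[1,[0,0,20],[0,0,0]],[1,[0,0,40],[0,0,0]],[1,[0,0,40],[0,0,0]],[1,[0,0,35],[0,0,0]],[1,[0,0,15],[0,0,0]],[1,[0,0,0],[0,0,0]]]' 20
python3 -m pendant '[[1,[0,0,0],[0,7.5,0]],[1,[0,0,0],[0,7.5,0]],[1,[0,0,0],[0,0,0]],[1,[4.8,0,1.3],[0,0,0]],[1,[7.7,0,2.1],[0,0,0]],[1,[0,0,0],[0,0,0]],[1,[0,0,0],[0,0,0]]]';python3 f.py
```

```text
clock: 24.05
tool_pos: [0.5459, 0.0774, 0.0473]
eef_rot: [0.664, 0.748, -0.0, -0.0]
contact_force: [-0.4, 0.1, 0.9]
opening: 0.117
finger_force: 0.0
clock: 24.92
tool_pos: [0.5444, 0.0912, 0.0478]
eef_rot: [0.658, 0.742, 0.086, -0.097]
contact_force: [0.3, 0.3, 0.7]
opening: 0.002
finger_force: 0.0
stand xy [-67.6911004    0.32533253] z 47.800176098232726 F [ 0.28245233 -0.28947117] 0.7301556819663892 M [-0.08945532  0.25533168] -0.03427931582759578
```

```bash
python3 -m pendant '[[1,[4.8,0,1.3],[0,0,0]],[1,[4.8,0,1.3],[0,0,0]],[1,[0,0,0],[0,0,0]],[1,[0,0,0],[0,0,0]]]'>/dev/null;python3 f.py
python3 -m pendant '[[1,[2.9,0,0.8],[0,0,0]],[1,[0,0,0],[0,0,0]],[1,[0,0,0],[0,0,0]]]'>/dev/null;python3 f.py
python3 -m pendant '[[1,[1.9,0,0.5],[0,0,0]],[1,[0,0,0],[0,0,0]],[1,[0,0,0],[0,0,0]]]'>/dev/null;python3 f.py
```

```text
stand xy [-59.07818139   0.24215412] z 47.56890111604834 F [ 0.54231606 -0.00119188] -0.5588599290270854 M [-0.10135001  0.28431602] -0.04465160102364557
stand xy [-55.95369073   0.19659225] z 47.59856870251977 F [-0.41753214  0.89363842] 0.06799580433230328 M [-0.07792362  0.31190465] -0.0036397359759721155
stand xy [-54.25307134   0.23405633] z 47.54332332768643 F [-0.87262035 -0.36430384] -0.40479981952199895 M [-0.06024611  0.53350151] -0.05027645447468233
```

```bash
python3 -m pendant '[[1,[1.9,0,0.5],[0,0,0]],[1,[0,0,0],[0,0,0]],[1,[0,0,0],[0,0,0]]]'>/dev/null;python3 f.py
python3 -m pendant '[[1,[1.9,0,0.5],[0,0,0]],[1,[0,0,0],[0,0,0]],[1,[0,0,0],[0,0,0]]]'>/dev/null;python3 f.py
python3 -m pendant '[[1,[1.9,0,0.5],[0,0,0]],[1,[0,0,0],[0,0,0]],[1,[0,0,0],[0,0,0]]]'>/dev/null;python3 f.py
```

```text
stand xy [-52.77500786   0.25544632] z 47.473975183496584 F [-4.77684775 -0.58755478] 1.1489941970238657 M [-0.08509185  1.02201914] 0.010769322998325845
stand xy [-50.77313051   0.4560972 ] z 47.460432246884366 F [-5.57651477 -0.18418975] 1.237162692377415 M [-0.0405454   1.23152599] 0.039452457736874655
stand xy [-50.15172368   0.45336791] z 47.406653664437314 F [-8.60223069  1.63798614] 3.6721396273963323 M [0.04040791 1.6324216 ] 0.032074840403410625
```

```bash
python3 -m pendant '[[1,[1.9,0,0.5],[0,0,0]],[1,[0,0,0],[0,0,0]],[1,[0,0,0],[0,0,0]]]'>/dev/null;python3 f.py
python3 -m pendant '[[1,[1.9,0,0.5],[0,0,0]],[1,[0,0,0],[0,0,0]],[1,[0,0,0],[0,0,0]]]'>/dev/null;python3 f.py
```

```text
stand xy [-49.49475869   0.45311902] z 47.36092318736354 F [-9.97607269  0.607746  ] 5.59683370424137 M [0.08808702 2.08378279] 0.09865695512285355
stand xy [-48.89649468   0.42431187] z 47.337267658751216 F [-13.45912372   1.40749219] 6.672967447194434 M [0.18241751 2.49605382] 0.10174471697391434
```

```bash
python3 -m pendant '[[1,[1,0,0.3],[0,0,0]],[1,[0,0,0],[0,0,0]],[1,[0,0,0],[0,0,0]]]'>/dev/null;python3 f.py; python3 w.py w5 >/dev/null;python3 f.py
```

```text
stand xy [-48.76297032   0.46112652] z 47.31142208695598 F [-14.91594929   1.16256413] 8.786805792854501 M [0.20970788 2.87439848] 0.15034041257164626
stand xy [-48.80278262   0.43449121] z 47.313567779134175 F [-15.02061067   1.22306353] 9.16752952214325 M [0.26114164 2.74440346] 0.15018805688141532
```

View pics/w5.png

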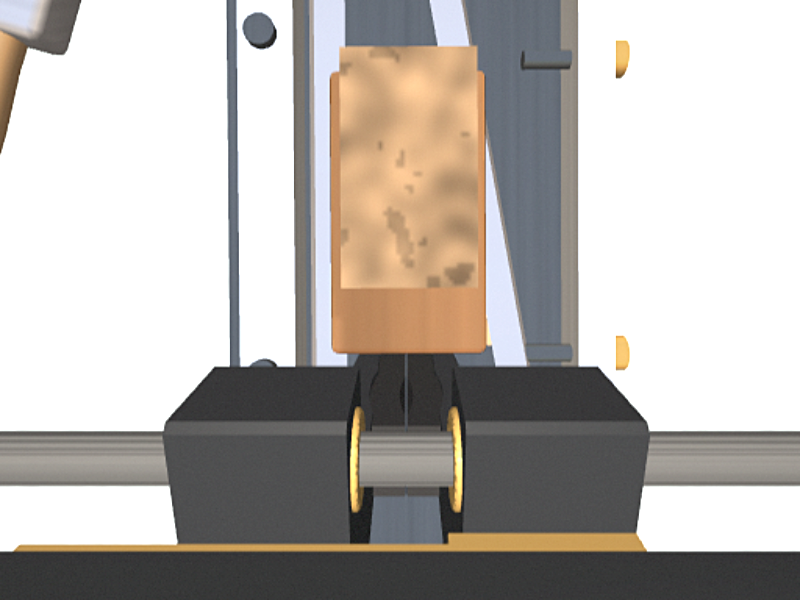

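```bash
python3 -m pendant '[[1,[-4.8,0,-1.3],[0,0,0]],[1,[-9.7,0,-2.6],[0,0,0]],[1,[-14.5,0,-3.9],[0,0,0]],[1,[0,0,0],[0,-7.5,0]],[1,[0,0,0],[0,-7.5,0]],[1,[0,0,-50],[0,0,0]],[1,[0,0,-50],[0,0,0]],[1,[0,0,-50],[0,0,0]]]'
python3 -m pendant '[[1,[0,0,0],[0,0,0]],[1,[0,0,0],[0,0,0]]]';python3 f.py;python3 w.py w6
python3 - <<'E'
from h import *
import h
v=wview("w6");hsv=cv2.cvtColor(v["img"],cv2.COLOR_RGB2HSV);m=((hsv[...,1]>70)&(hsv[...,0]<25)).astype(np.uint8)
w=np.zeros_like(m);w[5:200,225:310]=1;m=cv2.resize(m*w,None,fx=4,fy=4,interpolation=cv2.INTER_NEAREST)
S=[.53668,.15847,1.69]
def iou(q):
    k=np.zeros_like(m)
    for hh in CAR[1:]:
        L=np.array(hh,float);c,s=np.cos(q[2]),np.sin(q[2])
        L=np.c_[c*L[:,0]-s*L[:,1]+q[0],s*L[:,0]+c*L[:,1]+q[1],L[:,2]+20]
        cv2.fillConvexPoly(k,cv2.convexHull(np.round((proj(v,place(S,L))+.5)*4).astype(np.int32)),1)
    return -float((k&m).sum())/(k|m).sum()
f=minimize(iou,[-1,0,0],method="Nelder-Mead",options=dict(initial_simplex=[[-1,0,0],[9,0,0],[-1,6,0],[-1,0,.1]]));print("carriage in stand",f.x[:2],np.degrees(f.x[2]),f.fun)
E
```

```text
clock: 29.48
tool_pos: [0.5448, 0.0862, 0.199]
eef_rot: [0.664, 0.748, 0.0, -0.0]
contact_force: [0.2, -0.5, -0.6]
opening: 0.009
finger_force: 0.0
clock: 29.72
tool_pos: [0.5447, 0.0854, 0.1971]
eef_rot: [0.664, 0.747, -0.0, -0.0]
contact_force: [-1.1, 0.1, -0.3]
opening: 0.008
finger_force: 0.0
stand xy [-73.52318954   0.72783054] z 197.12932760973376 F [0.18387105 1.04104973] -0.3393404114457873 M [-0.07494606  0.00349004] 0.030888156043151163
[0.54470083 0.085382   0.19712933] [ 6.64313345e-01  7.47454050e-01 -3.39465779e-04 -3.28310036e-04] [[0.0, 0.965, 0.264, 0.066], [1.0, -0.0, 0.0, -0.001], [0.0, 0.264, -0.965, -0.147], [0.0, 0.0, 0.0, 1.0]]
carriage in stand [-1.18773733  0.74501838] 0.4582125404884518 -0.9734967812628407
```

View pics/w6.png

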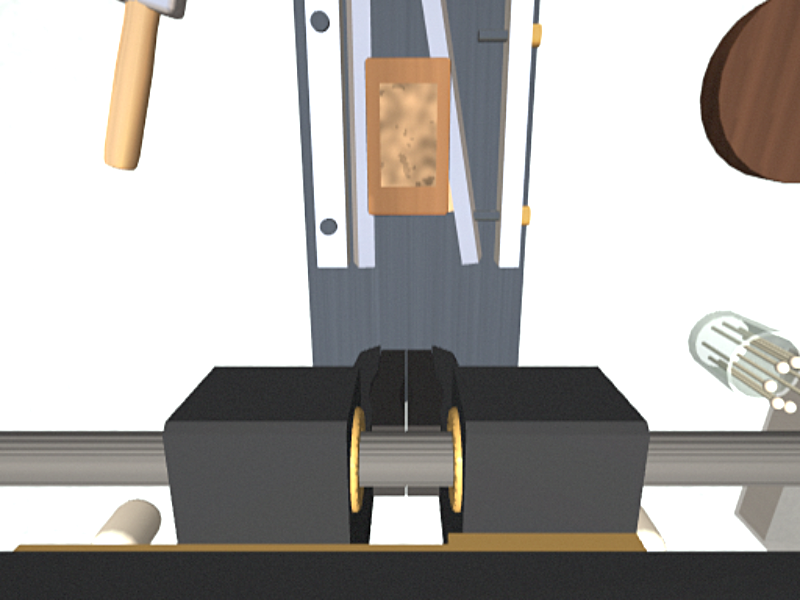

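```bash
python3 -c "
from plant import r;print(r.finish_job())"
```

```text
the job is handed in; nothing more can be done
None
```

The carriage is in the dovetail way against the fixed rail, wedged at about x = -1 mm of the stand with a final 15 N push on its rear face; I let go, backed the arm clear, touched nothing else that I saw, and handed the job in at about 30 s. Before that, it stuck at about 16 N while still gripped, so I released it and finished from the rear, and the last picture shows it straight and flat to within measurement error.

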